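Time and lock the drive pulley of the carton sealer

TASK

Turn the toothed pulley on the drive head until the line engraved on its rim faces the pointer, and let go of it. Then take the timing pin from its stand and push it gently, without forcing it, through the pulley's timing hole into the lock hole hidden in the housing below, until its collar lies on the pulley: the lock hole comes a few degrees after the pointer, so rest the pin's tip lightly on the housing and ease the pulley on counter-clockwise, seen from above, with the pin until you feel it drop in. Leave the pin upright and fully home, and do not disturb the loose dish, tape roll and screwdriver.

Things in the scene. Friction and masses are not known exactly. Their poses are not given: they have to be found in the camera images.
- drive: fixed drive head: dark steel foot plate 230 x 230 x 10 mm with a grey 124 mm square gearbox housing, flat top 45 mm above the bench. Origin: underside centre, on the pulley's axis. In the housing, hidden under the pulley: a vertical lock hole 12 mm wide, 35 mm deep, mouth at 45 mm height, 46 mm from the axis, in a direction to be felt (see timing_hole)
- pulley_axis (a point): point on the pulley's vertical axis, at the height of the rim's top (89 mm above the bench). Pulley: aluminium, flat web 10 mm thick with top at 59 mm height, inside a standing rim ring of radius 62 to 74 mm (teeth to 76.5 mm), top at 89 mm, which can be gripped from above with one finger inside and one outside; hub of 17 mm radius, up to 68 mm height
- pulley (a joint): angle of the pulley about its vertical axis, rad, counter-clockwise seen from above positive; the zero has no meaning; free to turn at least 1 rad past the pointer. Bearing friction of about 0.07 N m holds it where it is left
- mark (a point): outer end of the engraved radial line (2.6 mm wide) on top of the pulley's rim, 74 mm from the axis, 89 mm above the bench; turns with the pulley
- pointer_tip (a point): tip of the steel pointer, outside the rim at 81 mm from the pulley's axis, pointing at the axis, 89 mm above the bench; it stands on a slim bracket up to 110 mm from the axis and 90 mm high. The line faces the pointer when both lie in the same direction from the axis
- timing_hole (a point): mouth centre of the round timing hole, 11.5 mm wide, through the pulley's web, 46 mm from the axis, 59 mm above the bench; turns with the pulley. The lock hole lies straight below it when the pulley is turned counter-clockwise 0.07 to 0.25 rad (4 to 14 degrees, 3 to 11 mm at the hole) past the place where the line faces the pointer; how far differs at every start and must be felt
- pin: loose steel pin, 118 mm long, 90 g, upright. Origin: lower tip, z along it. Shank 10 mm thick, 38 mm long, tip chamfered 0.8 x 1.2 mm; collar 22 mm wide from 38 to 44 mm; dark square grip 16 x 16 mm, flats along its x and y (as the stand's sides), from 44 to 118 mm. Home: collar on the web, tip 21 mm above the bench (24 mm deep in the lock hole); resting on the housing beside the lock hole: tip 45 mm above the bench
- pin_stand: fixed black stand 70 x 70 x 40 mm with one hole, origin at the centre of its underside; the pin stands in it with its tip 2 mm above the bench and its collar on the stand's top
- dish: bystander: round steel parts dish 96 mm wide, 26 mm high, loose; origin under its centre
- tape: bystander: roll of masking tape lying flat, 104 mm wide, 25 mm high, loose; origin under its centre
- driver: bystander: screwdriver with red handle, 207 mm long, lying along its own y, 26 mm thick, loose; origin under its middle

How it is judged:
By the outcome, as a careful person would: the job done as asked, in the order asked, and still so for the second after the job is handed in, with the robot touching nothing.
It also fails if it takes over 72 s, if anything falls off the work surface, if the arm or the gripper's body presses on something with over 40 N, if the wrist force passes 120 N, or if a joint passes its speed limit or range.

ROBOT

A 6-joint arm with a two-finger parallel gripper is mounted at the origin on a cart in front of the work surface, level with it; the furniture and walls round the work are solid. World frame = base frame: x ahead of the robot, y to its left, z up, the work surface at z = 0. Lengths are in m, angles in rad, forces in N, time in s.
With the tool pointing down it reaches from about 0.4 to 0.925 m from the base axis. Payload 12.5 kg.
Tool frame: the origin (TCP) lies between the finger pads; the fingertips stand bot.finger_overhang ahead of it and the grasp point (between the pads) lies 8 mm behind it (bot.finger_overhang is the distance from the TCP to the fingertips, in m); z points along the fingers, y is the line along which they close (so a half turn about z gives the same grasp; the last joint's range is limited). The gripper opens to 95 mm and grips with 3 to 60 N. Pads are 20 mm wide; open, the fingers measure 119 mm over their backs; the gripper's body (75 mm by 180 mm) begins 59 mm behind the grasp point.
Start: joints at [1.13, 0.491, 1.559, -0, 1.092, -0.106], TCP at [0.205, 0.59, 0.226] pointing down, gripper open.
Joint ranges: [-3.1, 3.1], [-0.84, 2.19], [0.05, 2.79], [-1.13, 4.28], [0.06, 2.93], [-2.69, 2.69]. Speed limits (rad/s): [2.22, 2.22, 2.79, 3.14, 3.14, 3.14].

INTERFACE

Orientations are given as [roll, pitch, yaw] about the fixed x, y, z axes, in that order (R = Rz(yaw) Ry(pitch) Rx(roll)).
In Python, from cell import bot gives the robot as it stands.
- The arm moves only by the tool send_rows, never from a script. Its argument "rows" is a list of rows, each a list of 2 entries, a list of its own where there are three numbers: the shift along the world's x, y, z in units of 30 mm (1.0 is 30 mm), then the turn, a rotation vector about the world's x, y, z in units of 180 degrees (1.0 is 180 degrees). A call has exactly 10 rows; each row shifts and turns the commanded pose from where the row before left it; what a row does not reach is not made up. A row lasts 1/8 s, in which the tool goes at most 62.5 mm and 10.7 degrees, less where a joint would pass 70% of its speed; a pose out of reach is approached as far as the arm can. A call with a number of a shift or a turn outside -1 to 1 is refused whole. A call with a gripper value outside its range is refused whole. "gripper" is the gripper's target within -1 to 1 (fully open at 1, half-way at 0, shut at -1), set as the call begins (left out, the last holds). The fingers move at their own pace and stop on an object; "squeeze" is the grip in N (left out, the last holds). Time passes only in rows, so rows that do not move let the fingers close, or fill a call up. It gives the time, the measured TCP pose, the force, the opening and the grip force at its end, in the units of the state.
- bot.get_state(): the state, without advancing time (a new reading comes with each control period).
- bot.get_image(name): name is "scene" or "top"; returns (picture, depth): 420x560x3 uint8, red, green, blue; 420x560 float32, m along the optical axis (not along the pixel's ray), 0 where there is no reading.
- bot.camera_params(name): a dict with "vfov" (degrees; the focal length in pixels is half the picture's height over the tangent of half this angle, whatever the lens; pixels are square), "cx", "cy" (the principal point, pixels), "k1" (the pictures are not rectified: a ray, as slopes to the right and down, at radius r is drawn at 1 + k1 r^2 times it, then the intrinsics apply), "position" and "rotation" of the camera in the world. Camera axes: x right, y down, z forward; pixel columns grow to the right and rows downward; lengths in m; the calibration is good to about 2 mm. A picture is of the moment at which its call begins. camera_params takes no time and is no camera call.
- bot.close_job(): hands the job in; it is judged then, once.
The state is a dict: "clock": time; "q": joint angles; "joint_velocities": joint speeds; "effort": joint torques, N m; "ee_pos": TCP position; "tcp_rot": TCP orientation; "contact_force": force on the tool from outside, world axes, zero at the start; "wrist_torque": the same for the moment, N m; "gripper_width": finger opening in m; "grip_force": force on a finger pad.
Only numpy, scipy, OpenCV 4.12 (cv2) and the standard library are available. Lean on these libraries where they do the work, as an engineer would, in place of code of your own. Each camera call takes 0.05 s, during which the arm holds its last target. There are 200 camera calls.

## Working session

There is one attempt and no reset: what is moved stays moved. The work goes in short steps, Python scripts to look and compute and a tool call to move; the robot and the scene stay as the last step left them, time stands still between calls to the robot, and variables do not carry over. Pictures are saved under pics/ and viewed, at most 10 in all, crops included, and the job is handed in when it is done.

Besides the shell and the picture viewer there is one more tool, called after "Emit:" by a JSON object that holds its "method" and its "body", one argument or row to a line. send_rows: Moves the arm, as the interface text tells. Shifts and turns lie within -1 to 1; 1 stands for 30 mm of shift or 180 degrees of turn. Its arguments: {"type":"object","properties":{"rows":{"type":"array","items":{"type":"array"}},"gripper":{"type":"number"},"squeeze":{"type":"number"}},"required":["rows"]}

```bash
ls; mkdir -p pics; python3 - <<'E'
from cell import bot
import cv2,numpy as np
print(bot.finger_overhang,bot.get_state())
for n in("scene","top"):
    im,d=bot.get_image(n);np.savez("pics/"+n+"0",im=im,d=d);cv2.imwrite(f"pics/{n}0.png",im[:,:,::-1]);print(n,bot.camera_params(n))
E
```

```text
pics
0.011 {'clock': 0.0, 'q': array([ 1.13041682e+00,  4.91554877e-01,  1.55947104e+00,  3.80216085e-06,
        1.09165946e+00, -1.05581824e-01]), 'joint_velocities': array([ 7.56264287e-05, -1.66296378e-03,  1.78258578e-03, -1.53166004e-04,
        3.66968348e-04, -1.47113097e-05]), 'effort': array([ 1.73962886e-03, -6.12640071e+01, -2.58181858e+01,  6.93216850e-02,
        4.82807436e-02, -9.12160476e-05]), 'ee_pos': array([0.20522889, 0.59009858, 0.22505721]), 'tcp_rot': array([-3.14050637e+00, -1.18511171e-04,  2.80679316e+00]), 'contact_force': array([ 0.70933693, -0.17486893,  0.86045641]), 'wrist_torque': array([-0.00469769, -0.01061678, -0.07737921]), 'grip_force': 0.0, 'gripper_width': 0.09528684008680535}
scene {'vfov': 43.81995267684813, 'cx': 280.0322073473752, 'cy': 209.97602827066956, 'k1': -0.06201605579014649, 'position': array([-0.25508159, -0.84916299,  0.80253711]), 'rotation': array([-2.13224193, -0.02564974, -0.75746261])}
top {'vfov': 45.798030726349985, 'cx': 280.15533707251274, 'cy': 213.24115812168483, 'k1': -0.0007600531847860565, 'position': array([ 0.2185451 , -0.06105607,  1.55010162]), 'rotation': array([-2.92554601e+00,  6.77251733e-04, -1.53677910e+00])}
```

View pics/scene0.png

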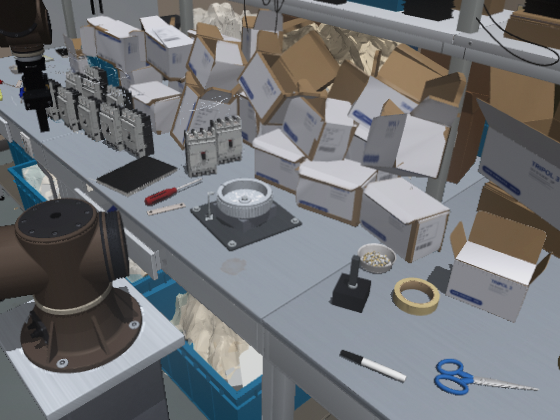

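View pics/top0.png

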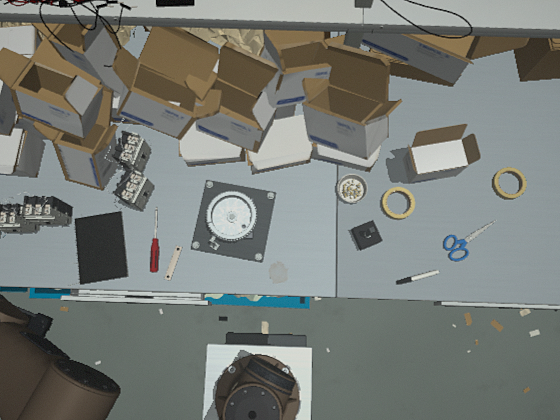

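The scene camera shows the drive head near (245,200) with the pointer at about (210,200) on the robot's side. The pin in its stand is near (352,285), and the driver, dish and tape roll are clear of both. The top camera has the pulley at (232,215) and the pin at (366,235). Next I measure and zoom in.

```bash
cat > h.py <<'E'
import numpy as np,cv2
from scipy.spatial.transform import Rotation as R
from scipy.optimize import least_squares
from cell import bot
def cam(n):
    p=bot.camera_params(n);f=210/np.tan(np.radians(p['vfov'])/2)
    return p,f,R.from_euler('xyz',p['rotation']).as_matrix()
def proj(n,X):
    p,f,M=cam(n);c=(np.asarray(X,float)-p['position'])@M
    s=c[...,:2]/c[...,2:];s=s*(1+p['k1']*(s**2).sum(-1,keepdims=True))
    return s*f+[p['cx'],p['cy']]
def rays(n,uv):
    p,f,M=cam(n);d=(np.asarray(uv,float)-[p['cx'],p['cy']])/f;s=d.copy()
    for _ in range(8): s=d/(1+p['k1']*(s**2).sum(-1,keepdims=True))
    return np.concatenate([s,np.ones(s.shape[:-1]+(1,))],-1)@M.T
def onplane(n,uv,z):
    r=rays(n,uv);o=bot.camera_params(n)['position'];return o+r*((z-o[2])/r[...,2])[...,None]
def cloud(n,d):
    v,u=np.mgrid[:420,:560];uv=np.stack([u,v],-1)
    P=bot.camera_params(n)['position']+rays(n,uv)*d[...,None];P[d<=0]=np.nan;return P
def ortho(n,im,c,half,z,px):
    "top-down picture of plane z: right=+x? no: up=+x, left=+y"
    k=(np.arange(px)+.5)/px*2-1
    X=np.stack(np.broadcast_arrays(c[0]-k[:,None]*half,c[1]-k[None]*half,z),-1)
    m=proj(n,X).astype(np.float32);return cv2.remap(im,m[...,0],m[...,1],cv2.INTER_CUBIC)
def circ(P):
    return least_squares(lambda a:np.hypot(P[:,0]-a[0],P[:,1]-a[1])-a[2],[*P.mean(0)[:2],.07],loss='soft_l1',f_scale=.002).x
E
python3 - <<'E'
from h import *
for n in("scene","top"):
    z=np.load(f"pics/{n}0.npz");P=cloud(n,z['d']);v,u=np.mgrid[:420,:560]
    b={'top':(190,275,175,265),'scene':(190,300,170,245)}[n]
    w=(u>b[0])&(u<b[1])&(v>b[2])&(v<b[3])
    q=P[w];r=q[(q[:,2]>.083)&(q[:,2]<.097)]
    c0=np.median(r,0);r=r[np.hypot(*(r-c0)[:,:2].T)<.09]
    print(n,'rim',circ(r),len(r),np.median(r[:,2]))
    b={'top':(350,385,215,255),'scene':(330,375,250,312)}[n]
    w=(u>b[0])&(u<b[1])&(v>b[2])&(v<b[3]);q=P[w]
    a=q[(q[:,2]>.1)&(q[:,2]<.13)];s=q[(q[:,2]>.035)&(q[:,2]<.045)]
    print(' pin',a.mean(0),len(a),a[:,2].max(),'grip ext',a.min(0),a.max(0),'stand',s[:,:2].min(0),s[:,:2].max(0),np.median(s[:,2]),cv2.minAreaRect((s[:,:2]*1000).astype(np.float32)))
E
```

```text
scene rim [0.52953601 0.09424839 0.06802908] 590 0.08993582425358243
 pin [ 0.49060268 -0.32193377  0.11412299] 94 0.12441384222196705 grip ext [ 0.48289785 -0.32956036  0.10015237] [ 0.50311511 -0.31258664  0.12441384] stand [ 0.44661434 -0.36573131] [ 0.53973834 -0.27519843] 0.04108246516020325 ((493.706787109375, -319.87640380859375), (78.49076843261719, 70.97338104248047), 23.490982055664062)
top rim [0.52897722 0.09786904 0.0679702 ] 559 0.08783606439928926
 pin [ 0.4920237  -0.31844402  0.11473321] 41 0.12684523817453708 grip ext [ 0.48402114 -0.32970768  0.10003578] [ 0.50158697 -0.309747    0.12684524] stand [ 0.44953069 -0.36498623] [ 0.5352965  -0.27512964] 0.03894467426460879 ((492.611083984375, -319.59442138671875), (70.28994750976562, 70.91978454589844), 23.218671798706055)
```

```bash
python3 - <<'E'
from h import *
o=[]
for n,c in(("top",(.529,.0975)),("scene",(.5295,.0945))):
    z=np.load(f"pics/{n}0.npz");o.append(ortho(n,z['im'],c,.12,.089,400))
o.append(ortho("top",np.load("pics/top0.npz")['im'],(.492,-.3185),.06,.12,200))
o.append(ortho("scene",np.load("pics/scene0.npz")['im'],(.4906,-.322),.06,.12,200))
a=np.hstack(o[:2]);b=np.hstack([o[2],o[3],np.zeros((200,400,3),np.uint8)])
cv2.imwrite("pics/or0.png",np.vstack([a,b])[:,:,::-1])
E
```

```text
(no output)
```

View pics/or0.png

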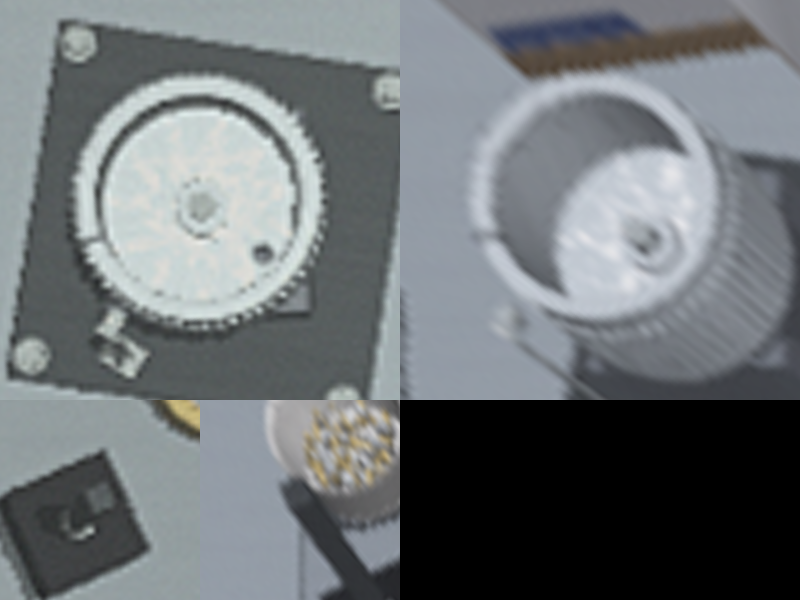

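The scene shows the pulley mark at about (92,240) in the ortho view (~110°). The pointer is at (117,315) (~143°), so the pulley turns about +33° CCW. The hole is at (262,252), and the stand is turned about 23°. Next I measure the angles to subpixel accuracy.

```bash
cat > ang.py <<'E'
from h import *
from scipy.ndimage import map_coordinates
def grab(n,k):
    L=[bot.get_image(n) for _ in range(k)]
    return np.mean([i[0] for i in L],0),np.median([i[1] for i in L],0)
def polar(n,g,c,r,a,z):
    X=np.stack(np.broadcast_arrays(c[0]+r[:,None]*np.cos(a),c[1]+r[:,None]*np.sin(a),z),-1)
    u=proj(n,X);return map_coordinates(g,[u[...,1],u[...,0]],order=3)
def center(n,g,c0,z=.089):
    "maximise rim edge: inner/outer boundary by steepest gradient, per ray"
    a=np.radians(np.arange(0,360,2));r=np.arange(.066,.085,.0003)
    p=polar(n,g,c0,r,a,z);gr=-np.gradient(p,axis=0);k=gr.argmax(0);m=gr.max(0)
    ok=m>np.median(m)*.6
    P=np.stack([c0[0]+r[k]*np.cos(a),c0[1]+r[k]*np.sin(a)],1)[ok]
    return circ(P)
E
python3 - <<'E'
from ang import *
im,d=grab("top",5);np.save("pics/t1.npy",im);g=im.mean(2)
c=(.529,.0978)
for _ in range(2): f=center("top",g,c);print('centre',f);c=f[:2]
for cc in (c,(.529,.0978)):
    a=np.radians(np.arange(90,170,.5))
    p=polar("top",g,cc,np.arange(.065,.0725,.0005),a,.089).mean(0)
    print('mark',np.degrees(a[p[:80].argmin()]),np.round(p[20:60:2]),np.degrees((a*np.clip(np.median(p)-10-p,0,None))[20:70].sum()/np.clip(np.median(p)-10-p,0,None)[20:70].sum()))
    for r in(.082,.084,.087,.09):
        q=polar("top",g,cc,np.arange(r,r+.003,.0005),a,.089).mean(0)
        w=np.clip(q[90:130]-np.median(q)-10,0,None);print(r,np.degrees((a[90:130]*w).sum()/w.sum()),np.round(q[90:130:2]))
a=np.radians(np.arange(200,260,1));P=[]
q=polar("top",g,c,np.arange(.03,.06,.0005),a,.059);i=np.unravel_index(q.argmin(),q.shape);print('hole r',.03+i[0]*.0005,np.degrees(a[i[1]]),q.min())
E
```

```text
centre [0.53025046 0.09846253 0.07385987]
centre [0.53020223 0.09851618 0.07387251]
mark 111.5 [208. 208. 209. 209. 209. 209. 211. 212. 208. 192. 164. 136. 130. 152.
 188. 213. 217. 210. 206. 208.] 111.6408172505445
0.082 145.10779851449362 [ 62.  64.  69.  75.  83.  92. 105. 123. 143. 157. 164. 165. 160. 140.
 103.  70.  58.  60.  64.  66.]
0.084 145.19028243098097 [ 71.  70.  75.  81.  85.  91. 108. 134. 162. 179. 185. 184. 177. 153.
 111.  75.  62.  66.  72.  74.]
0.087 145.67644916289618 [ 84.  85.  87.  85.  78.  74.  86. 119. 163. 195. 196. 183. 181. 177.
 142.  95.  77.  81.  86.  87.]
0.09 145.66266020613702 [ 88.  89.  90.  87.  80.  72.  75. 105. 155. 194. 200. 189. 185. 172.
 127.  85.  80.  88.  87.  84.]
mark 110.5 [209. 209. 209. 209. 210. 211. 212. 207. 189. 160. 134. 132. 158. 193.
 215. 217. 210. 206. 209. 210.] 110.49481347771588
0.082 144.19768357326575 [ 64.  69.  76.  83.  92. 106. 126. 148. 164. 172. 174. 170. 150. 112.
  75.  60.  61.  65.  68.  68.]
0.084 144.4124656106757 [ 72.  76.  82.  84.  88. 103. 130. 160. 181. 188. 185. 179. 162. 124.
  84.  66.  68.  75.  78.  78.]
0.087 144.87832869275437 [ 86.  88.  86.  79.  72.  80. 110. 156. 194. 201. 187. 182. 182. 153.
 104.  79.  82.  86.  86.  87.]
0.09 144.90149544524144 [ 89.  90.  88.  82.  74.  72.  95. 142. 184. 197. 189. 186. 176. 136.
  92.  83.  91.  92.  89.  86.]
hole r 0.045 236.00000000000003 75.23392708532255
```

Emit:
{"method": "send_rows", "body": {
  "rows": [
    [[0.5,-0.93,0],[0,0,0]],
    [[0.5,-0.93,0],[0,0,0]],
    [[0.5,-0.93,0],[0,0,0]],
    [[0.5,-0.93,0],[0,0,0]],
    [[0.5,-0.93,0],[0,0,0]],
    [[0.5,-0.93,0],[0,0,0]],
    [[0.5,-0.93,0],[0,0,0]],
    [[0.5,-0.93,0],[0,0,0]],
    [[0.5,-0.93,0],[0,0,0]],
    [[0.5,-0.93,0],[0,0,0]]
  ],
  "gripper": -0.16,
  "squeeze": 10
}}

```text
clock: 1.6
ee_pos: [0.3557, 0.3104, 0.2258]
tcp_rot: [3.141, 0.0, 2.807]
contact_force: [0.1, 0.1, 0.4]
gripper_width: 0.04
grip_force: 0.0
```

Emit:
{"method": "send_rows", "body": {
  "rows": [
    [[0.52,-0.93,0],[0,0,0.002]],
    [[0.52,-0.93,0],[0,0,0.002]],
    [[0.52,-0.93,0],[0,0,0.002]],
    [[0.52,-0.93,0],[0,0,0.002]],
    [[0.52,-0.93,0],[0,0,0.002]],
    [[0.52,-0.93,0],[0,0,0.002]],
    [[0.52,-0.93,0],[0,0,0]],
    [[0.52,-0.93,0],[0,0,0]],
    [[0.5,-0.93,0],[0,0,0]],
    [[0.5,-0.93,0],[0,0,0]]
  ]
}}

```text
clock: 2.85
ee_pos: [0.5106, 0.0313, 0.2258]
tcp_rot: [3.141, 0.0, 2.844]
contact_force: [0.7, 0.6, -0.2]
gripper_width: 0.04
grip_force: 0.0
```

Emit:
{"method": "send_rows", "body": {
  "rows": [
    [[0,0,-0.7],[0,0,0]],
    [[0,0,-0.8],[0,0,0]],
    [[0,0,-0.8],[0,0,0]],
    [[0,0,-0.8],[0,0,0]],
    [[0,0,-0.7],[0,0,0]],
    [[0,0,-0.5],[0,0,0]],
    [[0,0,-0.3],[0,0,0]],
    [[0,0,-0.3],[0,0,0]],
    [[0,0,-0.1],[0,0,0]],
    [[0,0,0],[0,0,0]]
  ]
}}

```text
clock: 4.1
ee_pos: [0.5102, 0.0323, 0.0758]
tcp_rot: [3.141, 0.0, 2.845]
contact_force: [0.1, 0.4, 0.8]
gripper_width: 0.0399
grip_force: 0.0
```

Emit:
{"method": "send_rows", "body": {
  "rows": [
    [[0,0,0],[0,0,0]],
    [[0,0,0],[0,0,0]],
    [[0,0,0],[0,0,0]],
    [[0,0,0],[0,0,0]],
    [[0,0,0],[0,0,0]],
    [[0,0,0],[0,0,0]],
    [[0,0,0],[0,0,0]],
    [[0,0,0],[0,0,0]],
    [[0,0,0],[0,0,0]],
    [[0,0,0],[0,0,0]]
  ],
  "gripper": -1,
  "squeeze": 8
}}

```text
clock: 5.35
ee_pos: [0.5107, 0.0328, 0.0759]
tcp_rot: [3.141, 0.001, 2.844]
contact_force: [3.0, 5.7, 0.4]
gripper_width: 0.0124
grip_force: 7.9
```

Emit:
{"method": "send_rows", "body": {
  "rows": [
    [[0.138,-0.008,0],[0,0,0.0189]],
    [[0.132,-0.028,0],[0,0,0.0189]],
    [[0.133,-0.02,0],[0,0,0.0189]],
    [[0.134,-0.012,0],[0,0,0.0189]],
    [[0.134,-0.004,0],[0,0,0.0189]],
    [[0.134,0.004,0],[0,0,0.0189]],
    [[0.134,0.012,0],[0,0,0.0189]],
    [[0.133,0.02,0],[0,0,0.0189]],
    [[0.132,0.028,0],[0,0,0.0189]],
    [[0.12,0.036,0],[0,0,0.0189]]
  ]
}}

```text
clock: 6.6
ee_pos: [0.5502, 0.0327, 0.0758]
tcp_rot: [-3.141, 0.0, -2.843]
contact_force: [-0.1, -3.8, 1.1]
gripper_width: 0.0126
grip_force: 8.1
```

```bash
cat > chk.py <<'E'
from ang import *
def meas(n,g,c0,show=True):
    c=c0
    for _ in range(2): c=center(n,g,c)[:2]
    a=np.radians(np.arange(90,175,.5));p=polar(n,g,c,np.arange(.065,.0725,.0005),a,.089).mean(0)
    i=p[:].argmin();s=slice(max(i-10,0),i+11);w=np.clip(np.median(p)-15-p[s],0,None)
    m=np.degrees((a[s]*w).sum()/w.sum())
    q=polar(n,g,c,np.arange(.083,.09,.0005),a,.089).mean(0)[90:135];w=np.clip(q-np.median(q)-10,0,None)
    return c,m,np.degrees((a[90:135]*w).sum()/w.sum())
E
python3 - <<'E'
from chk import *
s=bot.get_state();print(s['clock'],s['ee_pos'],s['tcp_rot'],s['contact_force'],s['wrist_torque'])
im,d=grab("top",3);g=im.mean(2)
print(meas("top",np.load("pics/t1.npy").mean(2),(.53,.0985)))
print(meas("top",g,(.5302,.0985)))
a=np.radians(np.arange(120,165,1))
print(np.round(polar("top",g,(.5302,.0985),np.arange(.065,.0725,.0005),a,.089).mean(0)))
E
```

```text
6.6 [0.55024654 0.03273375 0.07584722] [-3.14098765e+00  4.72200246e-04 -2.84298331e+00] [-0.05497593 -3.84476386  1.08340168] [-0.59451042 -0.04715252  0.00082933]
(array([0.53019774, 0.09853273]), np.float64(111.66184007079904), np.float64(145.40705583625964))
(array([0.52936642, 0.09970695]), np.float64(107.69222918475468), np.float64(nan))
[73. 73. 74. 75. 76. 76. 76. 76. 77. 78. 78. 79. 79. 78. 78. 79. 80. 80.
 81. 81. 81. 81. 82. 82. 82. 82. 82. 82. 82. 82. 83. 83. 83. 83. 83. 84.
 85. 85. 84. 83. 84. 84. 85. 86. 85.]chk.py:9: RuntimeWarning: invalid value encountered in scalar divide
  return c,m,np.degrees((a[90:135]*w).sum()/w.sum())
```

Emit:
{"method": "send_rows", "body": {
  "rows": [
    [[0,0,0],[0,0,0]],
    [[0,0,0],[0,0,0]],
    [[0,0,0],[0,0,0]],
    [[0,0,0],[0,0,0]],
    [[0,0,0.3],[0,0,0]],
    [[0,0,0.8],[0,0,0]],
    [[0,0,1],[0,0,0]],
    [[0,0,1],[0,0,0]],
    [[0,0,1],[0,0,0]],
    [[0,0,0.9],[0,0,0]]
  ],
  "gripper": -0.16
}}

```text
clock: 8.0
ee_pos: [0.5498, 0.0332, 0.2275]
tcp_rot: [-3.141, 0.001, -2.845]
contact_force: [0.7, -0.2, 0.2]
gripper_width: 0.0401
grip_force: 0.0
```

Emit:
{"method": "send_rows", "body": {
  "rows": [
    [[-0.12,-0.98,0],[0,0,-0.0466]],
    [[-0.16,-0.98,0],[0,0,-0.0466]],
    [[-0.16,-0.98,0],[0,0,-0.0466]],
    [[-0.16,-0.98,0],[0,0,-0.0466]],
    [[-0.16,-0.98,0],[0,0,-0.0466]],
    [[-0.16,-0.98,0],[0,0,-0.0466]],
    [[-0.16,-0.98,0],[0,0,-0.0466]],
    [[-0.16,-0.98,0],[0,0,-0.0466]],
    [[-0.16,-0.98,0],[0,0,-0.0466]],
    [[-0.16,-0.98,0],[0,0,-0.0466]]
  ]
}}

```text
clock: 9.25
ee_pos: [0.5027, -0.2617, 0.2263]
tcp_rot: [3.141, 0.0, 1.969]
contact_force: [0.2, 0.6, 0.2]
gripper_width: 0.04
grip_force: 0.0
```

```bash
python3 - <<'E'
from chk import *
s=bot.get_state();print(s['clock'],s['ee_pos'],s['tcp_rot'],s['contact_force'])
im,d=grab("top",4);np.save("pics/t2.npy",im);g=im.mean(2)
print(meas("top",g,(.53,.0985)))
a=np.radians(np.arange(200,310,1));q=polar("top",g,(.5302,.0985),np.arange(.03,.06,.0005),a,.059);i=np.unravel_index(q.argmin(),q.shape);print('hole',.03+i[0]*.0005,np.degrees(a[i[1]]))
# hole centroid
c=np.array([.5302,.0985]);w=np.clip(np.median(q)-25-q,0,None)*(np.abs(np.degrees(a)-np.degrees(a[i[1]]))<12)
r=np.arange(.03,.06,.0005)[:,None]
print('hole xy top',c+[(w*r*np.cos(a)).sum()/w.sum(),(w*r*np.sin(a)).sum()/w.sum()])
cv2.imwrite("pics/o2.png",np.hstack([ortho("top",im.astype(np.uint8),(.53,.0985),.1,.089,400),ortho("top",np.load("pics/t1.npy").astype(np.uint8),(.4927,-.3195),.06,.12,400)])[:,:,::-1])
E
```

```text
9.25 [ 0.50274686 -0.26172861  0.22633711] [3.14123795e+00 3.58134179e-04 1.96937865e+00] [0.22008388 0.60643119 0.21544049]
(array([0.53010052, 0.09860157]), np.float64(121.9641729174091), np.float64(nan))
hole 0.045 268.0
hole xy top [0.52774374 0.04949872]chk.py:9: RuntimeWarning: invalid value encountered in scalar divide
  return c,m,np.degrees((a[90:135]*w).sum()/w.sum())
```

View pics/o2.png

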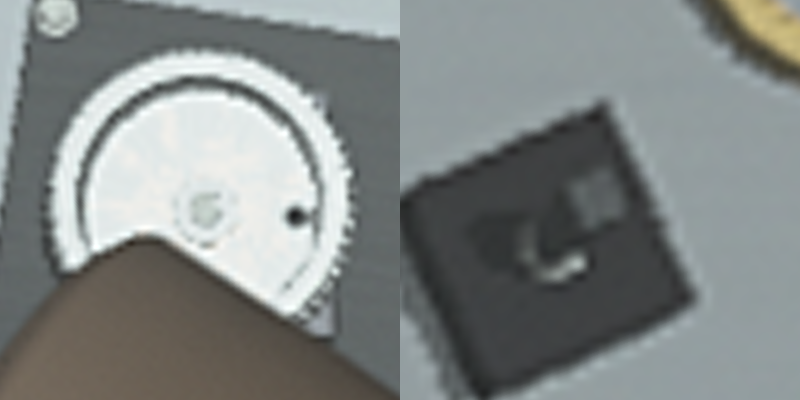

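The pulley now has its hole at about (295,215) in the left panel, near 269°. The arm hides the pointer. The pin's top face sits at (598,200) in the right panel, matching the expected (0.4927,-0.319). I'll check the mark with the scene camera.

```bash
python3 - <<'E'
from chk import *
im,d=grab("scene",4);np.save("pics/s2.npy",im)
i0=np.load("pics/scene0.npz")['im']
for i in (i0.astype(float),im):
    c=(.5295,.0945)
    g=i.mean(2);a=np.radians(np.arange(95,170,1.))
    p=polar("scene",g,c,np.arange(.065,.0725,.0005),a,.089).mean(0)
    k=p.argmin();print(np.degrees(a[k]),np.round(p[::2]))
a,b=[ortho("scene",i.astype(np.uint8),(.5295,.0945),.1,.089,400) for i in (i0,im)]
cv2.imwrite("pics/o3.png",np.hstack([a,b])[:,:,::-1])
E
```

```text
108.0 [181. 182. 186. 189. 184. 169. 150. 146. 161. 181. 193. 195. 195. 196.
 196. 196. 196. 197. 198. 199. 199. 199. 199. 199. 198. 196. 194. 192.
 190. 188. 187. 187. 186. 186. 184. 183. 182. 181.]
142.0 [203. 204. 208. 210. 212. 213. 215. 216. 217. 217. 217. 218. 220. 222.
 222. 222. 222. 223. 224. 223. 218. 208. 194. 184. 186. 197. 209. 217.
 221. 221. 220. 219. 217. 215. 215. 215. 216. 215.]
```

View pics/o3.png

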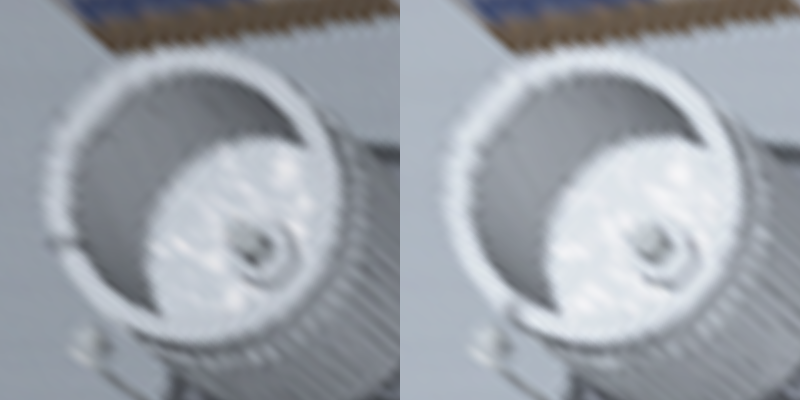

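In the right panel the mark is at about (510,305), in line with the pointer at (490,340). It turned 34.0°, as wanted. Next is the pin.

Emit:
{"method": "send_rows", "body": {
  "rows": [
    [[-0.11,-0.64,0],[0,0,0.002]],
    [[-0.11,-0.65,0],[0,0,0]],
    [[-0.11,-0.64,0],[0,0,0]],
    [[0,0,-0.5],[0,0,0]],
    [[0,0,-0.85],[0,0,0]],
    [[0,0,-0.85],[0,0,0]],
    [[0,0,-0.85],[0,0,0]],
    [[0,0,-0.8],[0,0,0]],
    [[0,0,-0.4],[0,0,0]],
    [[0,0,-0.2],[0,0,0]]
  ]
}}

```text
clock: 10.9
ee_pos: [0.493, -0.3185, 0.0914]
tcp_rot: [-3.141, -0.001, 1.981]
contact_force: [-0.2, -0.6, 0.1]
gripper_width: 0.04
grip_force: 0.0
```

Emit:
{"method": "send_rows", "body": {
  "rows": [
    [[0,0,0],[0,0,0]],
    [[0,0,0],[0,0,0]],
    [[0,0,0],[0,0,0]],
    [[0,0,0],[0,0,0]],
    [[0,0,0],[0,0,0]],
    [[0,0,0],[0,0,0]],
    [[0,0,0],[0,0,0]],
    [[0,0,0],[0,0,0]],
    [[0,0,0],[0,0,0]],
    [[0,0,0],[0,0,0]]
  ],
  "gripper": -1,
  "squeeze": 5
}}

```text
clock: 12.15
ee_pos: [0.4934, -0.3189, 0.0927]
tcp_rot: [3.141, 0.001, 1.981]
contact_force: [-0.7, 0.5, 5.9]
gripper_width: 0.016
grip_force: 5.0
```

Emit:
{"method": "send_rows", "body": {
  "rows": [
    [[0,0,0],[0,0,0]],
    [[0,0,0],[0,0,0]],
    [[0,0,0],[0,0,0]],
    [[0,0,0],[0,0,-0.05]],
    [[0,0,0],[0,0,-0.055]],
    [[0,0,0],[0,0,-0.055]],
    [[0,0,0],[0,0,-0.055]],
    [[0,0,0],[0,0,-0.055]],
    [[0,0,0],[0,0,-0.055]],
    [[0,0,0],[0,0,-0.055]]
  ],
  "gripper": -0.16
}}

```text
clock: 13.4
ee_pos: [0.4931, -0.3187, 0.092]
tcp_rot: [-3.141, 0.0, 0.781]
contact_force: [0.2, 0.5, -0.7]
gripper_width: 0.0399
grip_force: 0.0
```

Emit:
{"method": "send_rows", "body": {
  "rows": [
    [[0,0,0],[0,0,-0.055]],
    [[0,0,0],[0,0,-0.055]],
    [[0,0,0],[0,0,-0.011]],
    [[0,0,0],[0,0,0]],
    [[0,0,0],[0,0,0]],
    [[0,0,0],[0,0,0]],
    [[0,0,0],[0,0,0]],
    [[0,0,0],[0,0,0]],
    [[0,0,0],[0,0,0]],
    [[0,0,0],[0,0,0]]
  ]
}}

```text
clock: 14.65
ee_pos: [0.4932, -0.3188, 0.0922]
tcp_rot: [3.142, 0.0, 0.407]
contact_force: [0.5, 0.2, -0.4]
gripper_width: 0.0402
grip_force: 0.0
```

Emit:
{"method": "send_rows", "body": {
  "rows": [
    [[0,0,0],[0,0,0]],
    [[0,0,0],[0,0,0]],
    [[0,0,0],[0,0,0]],
    [[0,0,0],[0,0,0]],
    [[0,0,0],[0,0,0]],
    [[0,0,0],[0,0,0]],
    [[0,0,0],[0,0,0]],
    [[0,0,0],[0,0,0]],
    [[0,0,0],[0,0,0]],
    [[0,0,0],[0,0,0]]
  ],
  "gripper": -1,
  "squeeze": 25
}}

```text
clock: 15.9
ee_pos: [0.4932, -0.3188, 0.0922]
tcp_rot: [3.141, -0.0, 0.407]
contact_force: [1.3, -1.5, -0.9]
gripper_width: 0.0162
grip_force: 25.0
```

Emit:
{"method": "send_rows", "body": {
  "rows": [
    [[0,0,0.6],[0,0,0]],
    [[0,0,1],[0,0,0]],
    [[0,0,1],[0,0,0]],
    [[0,0,1],[0,0,0]],
    [[0.09,0.8,0],[0,0,0]],
    [[0.09,0.9,0],[0,0,0]],
    [[0.09,0.9,0],[0,0,0]],
    [[0.09,0.9,0],[0,0,0]],
    [[0.09,0.9,0],[0,0,0]],
    [[0.09,0.9,0],[0,0,0]]
  ]
}}

```text
clock: 17.15
ee_pos: [0.5085, -0.1573, 0.1988]
tcp_rot: [-3.139, 0.002, 0.407]
contact_force: [0.1, -0.1, 0.1]
gripper_width: 0.0156
grip_force: 25.0
```

Emit:
{"method": "send_rows", "body": {
  "rows": [
    [[0.08,0.9,0],[0,0,0]],
    [[0.08,0.9,0],[0,0,0]],
    [[0.08,0.9,0],[0,0,0]],
    [[0.08,0.9,0],[0,0,0]],
    [[0.08,0.9,0],[0,0,0]],
    [[0.08,0.9,0],[0,0,0]],
    [[0.08,0.9,0],[0,0,0]],
    [[0.1,0.74,0],[0,0,0]],
    [[0,0,0],[0,0,0]],
    [[0,0,0],[0,0,0]]
  ]
}}

```text
clock: 18.4
ee_pos: [0.5284, 0.0516, 0.1995]
tcp_rot: [-3.141, 0.001, 0.407]
contact_force: [0.4, -0.2, -1.1]
gripper_width: 0.0161
grip_force: 25.0
```

```bash
python3 - <<'E'
from chk import *
s=bot.get_state();print(s['clock'],s['ee_pos'],s['tcp_rot'],s['contact_force'],s['gripper_width'])
im,d=bot.get_image("scene")
a=np.array([proj("scene",[.53,.05,z]) for z in(.11,.2)]);print(a)
cv2.imwrite("pics/s4.png",cv2.resize(im[130:250,170:330],None,fx=5,fy=5,interpolation=2)[:,:,::-1])
E
```

```text
18.4 [0.528395   0.05157596 0.19946297] [-3.14106036e+00  1.45672575e-03  4.07090660e-01] [ 0.38471631 -0.19155665 -1.12555251] 0.01606826887005081
[[255.3570401  191.02177895]
 [255.38605518 160.46358709]]
```

View pics/s4.png

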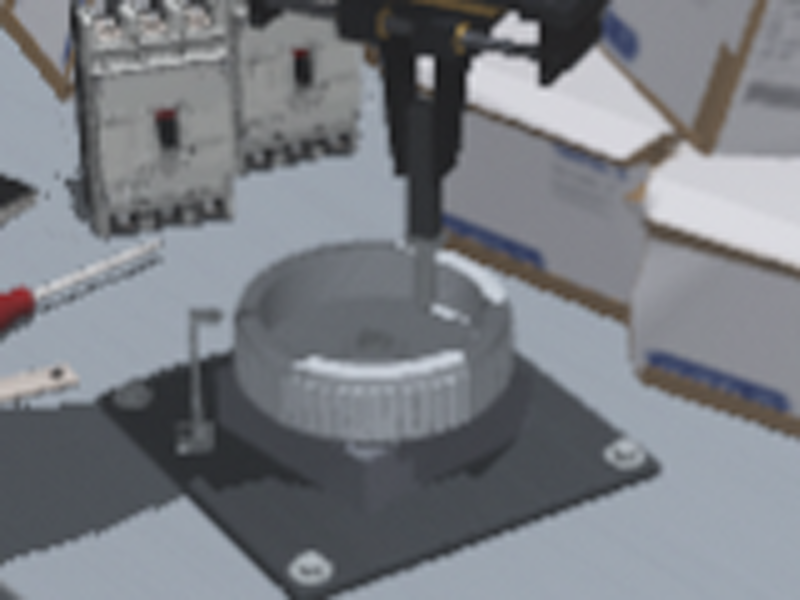

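The pin is held upright above the pulley, with its tip near (425,310) in the crop. Next I lower it to the web.

Emit:
{"method": "send_rows", "body": {
  "rows": [
    [[0.02,0,-0.2],[0,0,0]],
    [[0,0,-0.3],[0,0,0]],
    [[0,0,-0.4],[0,0,0]],
    [[0,0,-0.4],[0,0,0]],
    [[0,0,-0.2],[0,0,0]],
    [[0,0,-0.1],[0,0,0]],
    [[0,0,-0.05],[0,0,0]],
    [[0,0,-0.03],[0,0,0]],
    [[0,0,-0.03],[0,0,0]],
    [[0,0,0],[0,0,0]]
  ]
}}

```text
clock: 19.7
ee_pos: [0.5299, 0.0515, 0.149]
tcp_rot: [3.141, -0.0, 0.407]
contact_force: [-0.3, -0.1, 0.0]
gripper_width: 0.0158
grip_force: 25.0
```

Emit:
{"method": "send_rows", "body": {
  "rows": [
    [[0,0,-0.02],[0,0,0]],
    [[0,0,-0.02],[0,0,0]],
    [[0,0,-0.02],[0,0,0]],
    [[0,0,0],[0,0,0]],
    [[0,0,0],[0,0,0]],
    [[0,0,0],[0,0,0]],
    [[0,0,0],[0,0,0]],
    [[0,0,0],[0,0,0]],
    [[0,0,0],[0,0,0]],
    [[0,0,0],[0,0,0]]
  ]
}}

```text
clock: 20.95
ee_pos: [0.5298, 0.0515, 0.1471]
tcp_rot: [3.142, 0.0, 0.407]
contact_force: [-2.2, 0.6, -1.7]
gripper_width: 0.0161
grip_force: 25.0
```

Emit:
{"method": "send_rows", "body": {
  "rows": [
    [[-0.02,0,0],[0,0,0]],
    [[0,0,-0.03],[0,0,0]],
    [[0,0,-0.03],[0,0,0]],
    [[0,0,-0.03],[0,0,0]],
    [[0,0,0],[0,0,0]],
    [[0,0,0],[0,0,0]],
    [[0,0,0],[0,0,0]],
    [[0,0,0],[0,0,0]],
    [[0,0,0],[0,0,0]],
    [[0,0,0],[0,0,0]]
  ]
}}

```text
clock: 22.2
ee_pos: [0.5292, 0.0514, 0.1444]
tcp_rot: [3.141, -0.0, 0.407]
contact_force: [0.0, 0.5, -0.5]
gripper_width: 0.0159
grip_force: 25.0
```

Emit:
{"method": "send_rows", "body": {
  "rows": [
    [[0,0,-0.05],[0,0,0]],
    [[0,0,-0.06],[0,0,0]],
    [[0,0,-0.06],[0,0,0]],
    [[0,0,-0.05],[0,0,0]],
    [[0,0,-0.03],[0,0,0]],
    [[0,0,-0.02],[0,0,0]],
    [[0,0,-0.02],[0,0,0]],
    [[0,0,0],[0,0,0]],
    [[0,0,0],[0,0,0]],
    [[0,0,0],[0,0,0]]
  ]
}}

```text
clock: 23.45
ee_pos: [0.5292, 0.0515, 0.1357]
tcp_rot: [3.141, -0.0, 0.407]
contact_force: [-0.6, 0.3, -0.9]
gripper_width: 0.016
grip_force: 25.0
```

Emit:
{"method": "send_rows", "body": {
  "rows": [
    [[0,0,-0.015],[0,0,0]],
    [[0,0,-0.015],[0,0,0]],
    [[0,0,-0.01],[0,0,0]],
    [[0,0,-0.01],[0,0,0]],
    [[0,0,0],[0,0,0]],
    [[0,0,0],[0,0,0]],
    [[0,0,0],[0,0,0]],
    [[0,0,0],[0,0,0]],
    [[0,0,0],[0,0,0]],
    [[0,0,0],[0,0,0]]
  ]
}}

```text
clock: 24.7
ee_pos: [0.5293, 0.0514, 0.1346]
tcp_rot: [3.141, -0.001, 0.407]
contact_force: [-1.9, 0.4, 5.7]
gripper_width: 0.0161
grip_force: 25.0
```

Emit:
{"method": "send_rows", "body": {
  "rows": [
    [[0.02,0,0],[0,0,0]],
    [[0.02,0,0],[0,0,0]],
    [[0.02,0,0],[0,0,0]],
    [[0.02,0,0],[0,0,0]],
    [[0,0,0],[0,0,0]],
    [[0,0,0],[0,0,0]],
    [[0,0,0],[0,0,0]],
    [[0,0,0],[0,0,0]],
    [[0,0,0],[0,0,0]],
    [[0,0,0],[0,0,0]]
  ]
}}

```text
clock: 25.95
ee_pos: [0.5315, 0.0515, 0.134]
tcp_rot: [-3.142, 0.0, 0.407]
contact_force: [-1.3, 0.6, -2.4]
gripper_width: 0.0157
grip_force: 25.0
```

Emit:
{"method": "send_rows", "body": {
  "rows": [
    [[0.01,0,0],[0,0,0]],
    [[0.01,0,0],[0,0,0]],
    [[0.01,0,0],[0,0,0]],
    [[0,0,0],[0,0,0]],
    [[0,0,0],[0,0,0]],
    [[0,0,0],[0,0,0]],
    [[0,0,0],[0,0,0]],
    [[0,0,0],[0,0,0]],
    [[0,0,0],[0,0,0]],
    [[0,0,0],[0,0,0]]
  ]
}}

```text
clock: 27.2
ee_pos: [0.5325, 0.0514, 0.1342]
tcp_rot: [3.141, 0.0, 0.407]
contact_force: [-1.6, 1.0, -0.7]
gripper_width: 0.0158
grip_force: 25.0
```

Emit:
{"method": "send_rows", "body": {
  "rows": [
    [[0,0,-0.01],[0,0,0]],
    [[0,0,-0.01],[0,0,0]],
    [[0,0,0],[0,0,0]],
    [[0,0,0],[0,0,0]],
    [[0,0,0],[0,0,0]],
    [[0,0,0],[0,0,0]],
    [[0,0,0],[0,0,0]],
    [[0,0,0],[0,0,0]],
    [[0,0,0],[0,0,0]],
    [[0,0,0],[0,0,0]]
  ]
}}

```text
clock: 28.45
ee_pos: [0.5325, 0.0514, 0.1336]
tcp_rot: [3.141, -0.0, 0.407]
contact_force: [-0.6, -0.0, 0.1]
gripper_width: 0.0158
grip_force: 25.0
```

Emit:
{"method": "send_rows", "body": {
  "rows": [
    [[0,0,-0.015],[0,0,0]],
    [[0,0,-0.015],[0,0,0]],
    [[0,0,0],[0,0,0]],
    [[0,0,0],[0,0,0]],
    [[0,0,0],[0,0,0]],
    [[0,0,0],[0,0,0]],
    [[0,0,0],[0,0,0]],
    [[0,0,0],[0,0,0]],
    [[0,0,0],[0,0,0]],
    [[0,0,0],[0,0,0]]
  ]
}}

```text
clock: 29.7
ee_pos: [0.5325, 0.0514, 0.1327]
tcp_rot: [3.141, -0.0, 0.407]
contact_force: [0.2, -0.2, -1.5]
gripper_width: 0.0161
grip_force: 25.0
```

Emit:
{"method": "send_rows", "body": {
  "rows": [
    [[0,0,-0.03],[0,0,0]],
    [[0,0,-0.03],[0,0,0]],
    [[0,0,-0.03],[0,0,0]],
    [[0,0,-0.03],[0,0,0]],
    [[0,0,-0.03],[0,0,0]],
    [[0,0,0],[0,0,0]],
    [[0,0,0],[0,0,0]],
    [[0,0,0],[0,0,0]],
    [[0,0,0],[0,0,0]],
    [[0,0,0],[0,0,0]]
  ]
}}

```text
clock: 30.95
ee_pos: [0.5324, 0.0515, 0.1282]
tcp_rot: [3.142, 0.0, 0.407]
contact_force: [-0.2, 0.4, -1.4]
gripper_width: 0.0157
grip_force: 25.0
```

Emit:
{"method": "send_rows", "body": {
  "rows": [
    [[0,0,-0.06],[0,0,0]],
    [[0,0,-0.06],[0,0,0]],
    [[0,0,-0.08],[0,0,0]],
    [[0,0,-0.08],[0,0,0]],
    [[0,0,-0.08],[0,0,0]],
    [[0,0,-0.08],[0,0,0]],
    [[0,0,-0.04],[0,0,0]],
    [[0,0,-0.03],[0,0,0]],
    [[0,0,-0.01],[0,0,0]],
    [[0,0,0],[0,0,0]]
  ]
}}

```text
clock: 32.2
ee_pos: [0.5325, 0.0515, 0.1126]
tcp_rot: [3.142, 0.0, 0.407]
contact_force: [0.1, -0.6, -0.9]
gripper_width: 0.016
grip_force: 25.0
```

Emit:
{"method": "send_rows", "body": {
  "rows": [
    [[0,0,-0.015],[0,0,0]],
    [[0,0,-0.015],[0,0,0]],
    [[0,0,-0.01],[0,0,0]],
    [[0,0,0],[0,0,0]],
    [[0,0,0],[0,0,0]],
    [[0,0,0],[0,0,0]],
    [[0,0,0],[0,0,0]],
    [[0,0,0],[0,0,0]],
    [[0,0,0],[0,0,0]],
    [[0,0,0],[0,0,0]]
  ]
}}

```text
clock: 33.45
ee_pos: [0.5325, 0.0515, 0.1113]
tcp_rot: [3.142, 0.0, 0.407]
contact_force: [-0.9, 0.9, -0.8]
gripper_width: 0.0159
grip_force: 25.0
```

Emit:
{"method": "send_rows", "body": {
  "rows": [
    [[0,0,-0.015],[0,0,0]],
    [[0,0,-0.015],[0,0,0]],
    [[0,0,0],[0,0,0]],
    [[0,0,0],[0,0,0]],
    [[0,0,0],[0,0,0]],
    [[0,0,0],[0,0,0]],
    [[0,0,0],[0,0,0]],
    [[0,0,0],[0,0,0]],
    [[0,0,0],[0,0,0]],
    [[0,0,0],[0,0,0]]
  ]
}}

```text
clock: 34.7
ee_pos: [0.5328, 0.0515, 0.1111]
tcp_rot: [3.141, -0.001, 0.407]
contact_force: [-2.2, 0.7, 5.7]
gripper_width: 0.0159
grip_force: 25.0
```

Emit:
{"method": "send_rows", "body": {
  "rows": [
    [[0,0,0.01],[0,0,0]],
    [[0,0,0],[0,0,0]],
    [[0,0,0],[0,0,0]],
    [[0,0,0],[0,0,0]],
    [[0,0,0],[0,0,0]],
    [[0,0,0.2],[0,0,0]],
    [[0,0,0.5],[0,0,0]],
    [[0,0,0.9],[0,0,0]],
    [[0,0,0.9],[0,0,0]],
    [[0,0,0.9],[0,0,0]]
  ],
  "gripper": -0.16
}}

```text
clock: 35.95
ee_pos: [0.5325, 0.0515, 0.2148]
tcp_rot: [3.141, -0.001, 0.407]
contact_force: [-0.1, 0.1, -0.1]
gripper_width: 0.04
grip_force: 0.0
```

Emit:
{"method": "send_rows", "body": {
  "rows": [
    [[0,-0.5,0.4],[0,0,0]],
    [[0,-0.9,0],[0,0,0]],
    [[0,-0.9,0],[0,0,0]],
    [[0,-0.9,0],[0,0,0]],
    [[0,-0.9,0],[0,0,0]],
    [[0,-0.9,0],[0,0,0]],
    [[0,-0.9,0],[0,0,0]],
    [[0,-0.5,0],[0,0,0]],
    [[0,0,0],[0,0,0]],
    [[0,0,0],[0,0,0]]
  ]
}}

```text
clock: 37.2
ee_pos: [0.5323, -0.14, 0.2247]
tcp_rot: [-3.141, 0.0, 0.407]
contact_force: [-0.0, 0.2, 0.1]
gripper_width: 0.0396
grip_force: 0.0
```

```bash
python3 - <<'E'
from chk import *
im,d=bot.get_image("scene");P=cloud("scene",d)[150:215,240:275].reshape(-1,3)
q=P[(P[:,2]>.1)&(P[:,2]<.17)&(abs(P[:,0]-.532)<.03)&(abs(P[:,1]-.051)<.03)];print(len(q),q[:,2].max(),q.mean(0))
for z in(.105,.12,.13): w=q[abs(q[:,2]-z)<.006];print(z,w.mean(0),len(w))
cv2.imwrite("pics/s5.png",cv2.resize(im[130:250,170:330],None,fx=5,fy=5,interpolation=2)[:,:,::-1])
E
```

```text
124 0.14295963277673474 [0.53149971 0.04723332 0.1231301 ]
0.105 [0.53108921 0.04644647 0.10553201] 29
0.12 [0.53190601 0.04683687 0.11984133] 33
0.13 [0.53104676 0.04672931 0.13015766] 33
```

View pics/s5.png

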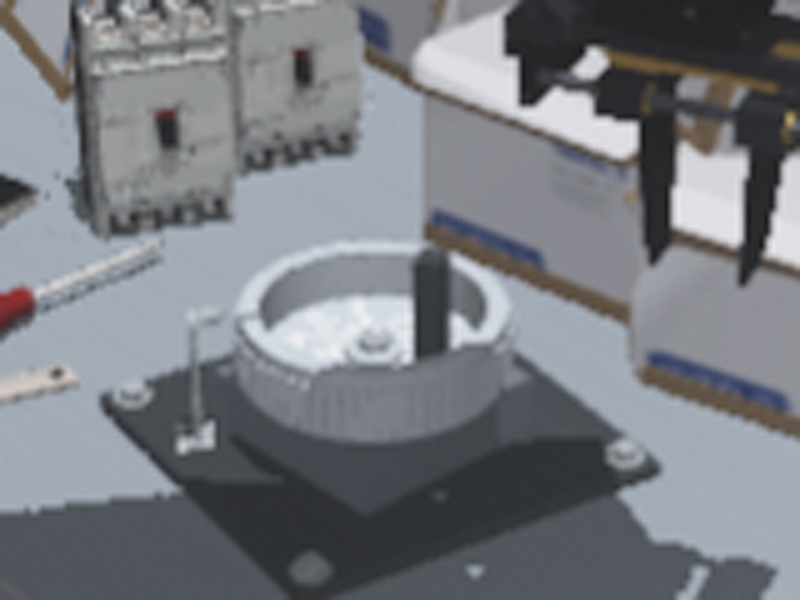

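The pin stands upright in the pulley at about (430,300), with its top at roughly 0.14 m against 0.139 m expected when home. The gripper is clear of everything and the bystanders are untouched.

```bash
python3 -c "
from cell import bot
print(bot.close_job())"
```

```text
the job is handed in; nothing more can be done
None
```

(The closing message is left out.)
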